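Set the stock tags on the bin board to match the bins

ROBOT

A 6-joint arm with a two-finger parallel gripper is mounted at the origin on the work surface; the furniture and walls round the work are solid. World frame = base frame: x ahead of the robot, y to its left, z up, the work surface at z = 0. Lengths are in m, angles in rad, forces in N, time in s.
With the tool pointing down it reaches from about 0.275 to 1 m from the base axis. Payload 8.4 kg.
Tool frame: the origin (TCP) lies on the centre line of the jaws, within the pads' length; the fingertips stand 22 mm ahead of it and the grasp point (between the pads) lies 3 mm ahead of it (ctrl.nose_length is the distance from the TCP to the fingertips, in m); z points along the fingers, y is the line along which they close (so a half turn about z gives the same grasp; the last joint's range is limited). The gripper opens to 85 mm and grips with 20 to 120 N. Pads are 22 mm wide; open, the fingers measure 114 mm over their backs; the gripper's body (76 mm by 85 mm) begins 54 mm behind the grasp point. The pads swing forward as they close: fully open they stand 13 mm farther back than shut.
Start: joints at [1.272, 0.353, 1.633, -0, 1.155, -0.002], TCP at [0.183, 0.598, 0.253] pointing down, gripper open.
Joint ranges: [-2.63, 2.63], [-0.92, 2.1], [0.06, 2.66], [-1.3, 4.44], [0, 2.69], [-3.02, 3.02]. Speed limits (rad/s): [2.22, 2.22, 2.79, 3.14, 3.14, 3.14].

INTERFACE

Orientations are given as [roll, pitch, yaw] about the fixed x, y, z axes, in that order (R = Rz(yaw) Ry(pitch) Rx(roll)).
In Python, from rig import monitor, eyes, job, ctrl gives the robot as it stands.
- The arm moves only by the tool servo_tool, never from a script. Its arguments are lists of equal length, an entry for each row: "dp": the shift along the tool's x, y, z as a fraction of full scale, a list of three; "rotation": the turn, a rotation vector about the tool's x, y, z as a fraction of full scale, a list of three; "gripper": the opening, from 0 (shut) to 1 (fully open). In form: {"dp": [[x, y, z], ...], "rotation": [[wx, wy, wz], ...], "gripper": [gripper, ...]}. A call has 1 to 20 rows; each row is the pose to reach, as a shift and turn from the pose commanded when the call began, along the tool's axes at that moment; what a row does not reach only later rows make up. Full scale, the value 1, is 0.1 m for a shift and 1.5 rad for a turn. A row lasts 1/10 s, in which the tool goes at most 50 mm and 8.59 degrees, less where a joint would pass 70% of its speed; a pose out of reach is approached as far as the arm can. A call with a number of a shift or a turn outside -1 to 1 is refused whole. A call with a gripper value outside its range is refused whole. The fingers move at their own pace and stop on an object; the grip force is fixed at half the most. Time passes only in rows, so rows that repeat a pose let the fingers close. It gives the time, the measured TCP pose, the force, the opening and the grip force at its end, in the units of the state.
- monitor.read_state(): the state, without advancing time (a new reading comes with each control period).
- eyes.camera(name): name is "scene" or "top"; returns (picture, depth): 400x640x3 uint8, blue, green, red; 400x640 float32, m along the optical axis (not along the pixel's ray), 0 where there is no reading.
- eyes.get_calibration(name): a dict with "fx", "fy", "cx", "cy" (pixels), "world_from_camera" (4x4, takes a point from camera to world coordinates). Camera axes: x right, y up, looking along -z (the intrinsics and any distortion apply to the point x, -y, -z); pixel columns grow to the right and rows downward; lengths in m; the calibration is good to about 2 mm. A picture is of the moment at which its call begins. get_calibration takes no time and is no camera call.
- job.hand_in(): hands the job in; it is judged then, once.
The state is a dict: "time_s": time; "joints": joint angles; "dq": joint speeds; "joint_efforts": joint torques, N m; "ee_pos": TCP position; "orientation": TCP orientation; "contact_force": force on the tool from outside, world axes, zero at the start; "moment": the same for the moment, N m; "opening": opening from 0.0 (shut) to 1.0 (fully open); "finger_force": force on a finger pad.
Only numpy, scipy, OpenCV 4.12 (cv2) and the standard library are available. Lean on these libraries where they do the work, as an engineer would, in place of code of your own. Each camera call takes 0.05 s, during which the arm holds its last target. There are 200 camera calls.

TASK

Set the hinged stock tags on the board so that the tag behind each full parts bin shows its green face upward and the tag behind the empty bin shows its red face upward. Flip each wrongly set tag by pushing it over with a fingertip until it has fallen right over to its other side; do not grip the tags, and leave the bins and the other things where they stand.

Things in the scene. Friction and masses are not known exactly. Their poses are not given: they have to be found in the camera images.
- tag_board: grey upright board fixed crosswise on the plywood cover of the big blue crate (top of the cover at z = 0.196): 370 mm wide (its y), 12 mm thick (its x), 72 mm high; origin under its middle on the cover, x pointing away from the robot, y to the robot's left. On its top edge are three hinged tags 130 mm apart, and before each stands one parts bin
- tag_a_hinge (a point): middle of the hinge axis of tag a, on a dark steel clip (74 x 18 mm) on the board's top edge, 87 mm above the cover; fixed, the order of the tags along the board differs. The axis is level along the board's x. The tag is a stiff plate 62 mm long along the axis, 7 mm thick, its free edge 56 mm from the axis, 36 g
- tag_a (a joint): lean of tag a, rad; swings freely sideways like a page. 0 upright; +0.62 leans to the robot's right (-y) on its stop, green face up; -0.62 leans left (+y) on its stop, red face up. At a stop the free edge is 33 mm to the side of the hinge and 46 mm above it. Pushed past upright it falls to the other stop by itself and stays there
- tag_a_green: green face plate of tag a, 62 x 52 mm, 3.6 mm thick, it turns with the tag; origin at its middle, 30 mm from the hinge axis; it is the plate on the tag's left (+y) side
- tag_a_red: red face plate of tag a, back to back with the green one, same size; it is the plate on the tag's right (-y) side
- tag_b_hinge (a point): middle of the hinge axis of tag b, on a dark steel clip (74 x 18 mm) on the board's top edge, 87 mm above the cover; fixed, the order of the tags along the board differs. The axis is level along the board's x. The tag is a stiff plate 62 mm long along the axis, 7 mm thick, its free edge 56 mm from the axis, 36 g
- tag_b (a joint): lean of tag b, rad; swings freely sideways like a page. 0 upright; +0.62 leans to the robot's right (-y) on its stop, green face up; -0.62 leans left (+y) on its stop, red face up. At a stop the free edge is 33 mm to the side of the hinge and 46 mm above it. Pushed past upright it falls to the other stop by itself and stays there
- tag_b_green: green face plate of tag b, 62 x 52 mm, 3.6 mm thick, it turns with the tag; origin at its middle, 30 mm from the hinge axis; it is the plate on the tag's left (+y) side
- tag_b_red: red face plate of tag b, back to back with the green one, same size; it is the plate on the tag's right (-y) side
- tag_c_hinge (a point): middle of the hinge axis of tag c, on a dark steel clip (74 x 18 mm) on the board's top edge, 87 mm above the cover; fixed, the order of the tags along the board differs. The axis is level along the board's x. The tag is a stiff plate 62 mm long along the axis, 7 mm thick, its free edge 56 mm from the axis, 36 g
- tag_c (a joint): lean of tag c, rad; swings freely sideways like a page. 0 upright; +0.62 leans to the robot's right (-y) on its stop, green face up; -0.62 leans left (+y) on its stop, red face up. At a stop the free edge is 33 mm to the side of the hinge and 46 mm above it. Pushed past upright it falls to the other stop by itself and stays there
- tag_c_green: green face plate of tag c, 62 x 52 mm, 3.6 mm thick, it turns with the tag; origin at its middle, 30 mm from the hinge axis; it is the plate on the tag's left (+y) side
- tag_c_red: red face plate of tag c, back to back with the green one, same size; it is the plate on the tag's right (-y) side
- bin_lugs: blue parts bin FULL of silver cable lugs, loose, open at the top, low at the front, 133 x 90 x 62 mm (long side along the board's x); origin at the middle of its underside, about 82 mm in front (robot's side) of the hinge of the tag that belongs to it; which of the three places it has differs
- bin_sleeves: yellow parts bin FULL of black sleeves, loose, open at the top, low at the front, 133 x 90 x 62 mm (long side along the board's x); origin at the middle of its underside, about 82 mm in front (robot's side) of the hinge of the tag that belongs to it; which of the three places it has differs
- bin_empty: blue parts bin that is EMPTY, loose, open at the top, low at the front, 133 x 90 x 62 mm (long side along the board's x); origin at the middle of its underside, about 82 mm in front (robot's side) of the hinge of the tag that belongs to it; which of the three places it has differs
- bolt_loose: loose hex bolt standing on its head on the cover in a gap between two bins, 15 mm across, 27 mm high; bystander, origin under its base
- pencil: yellow pencil lying on the cover in the other gap between two bins, 156 mm long, 7 mm thick; bystander, origin under its middle
- oiler: white oil bottle with a red spout, 43 mm across, 152 mm high, standing on the bench left of and beyond the crate; bystander, origin under its base

How it is judged:
At the end, for the whole second after the job is handed in: Each tag whose bin (the one within 115 mm of its hinge) is full leans right, green up, with its joint above 0.5 rad; the tag of the empty bin leans left, red up, below -0.5 rad; all tags at rest (under 0.2 rad/s), and each bin within 25 mm of where it began (((horizontal distance between any of bin_lugs, bin_sleeves and tag_a_hinge below 0.115 m and value of joint tag_a above 0.5 rad) or (horizontal distance between bin_empty and tag_a_hinge below 0.115 m and value of joint tag_a below -0.5 rad)) and velocity of joint tag_a between -0.2 and 0.2 rad/s and ((horizontal distance between any of bin_lugs, bin_sleeves and tag_b_hinge below 0.115 m and value of joint tag_b above 0.5 rad) or (horizontal distance between bin_empty and tag_b_hinge below 0.115 m and value of joint tag_b below -0.5 rad)) and velocity of joint tag_b between -0.2 and 0.2 rad/s and ((horizontal distance between any of bin_lugs, bin_sleeves and tag_c_hinge below 0.115 m and value of joint tag_c above 0.5 rad) or (horizontal distance between bin_empty and tag_c_hinge below 0.115 m and value of joint tag_c below -0.5 rad)) and velocity of joint tag_c between -0.2 and 0.2 rad/s and distance of each of bin_lugs, bin_sleeves, bin_empty from where it was at the start of the episode below 0.025 m); the robot touches nothing.
It fails at once if a tag is gripped between the fingers (both its faces squeezed at once) ((contact force between the fingers and tag_a_green above 3 N and contact force between the fingers and tag_a_red above 3 N) or (contact force between the fingers and tag_b_green above 3 N and contact force between the fingers and tag_b_red above 3 N) or (contact force between the fingers and tag_c_green above 3 N and contact force between the fingers and tag_c_red above 3 N)).
It fails at once if a bin is shifted more than 25 mm, tipped or lifted (distance of any of bin_lugs, bin_sleeves, bin_empty from where it was at the start of the episode above 0.025 m or angle between any of bin_lugs, bin_sleeves, bin_empty's own z axis and vertical above 0.25 rad or height (world z) of any of bin_lugs, bin_sleeves, bin_empty above 0.212 m).
It fails at once if a bystander (bolt, pencil, oiler) is moved more than 25 mm (distance of any of bolt_loose, pencil, oiler from where it was at the start of the episode above 0.025 m).
It also fails if it takes over 48 s, if anything falls off the work surface, if the arm or the gripper's body presses on something with over 40 N, if the wrist force passes 120 N, or if a joint passes its speed limit or range.

## Working session

There is one attempt and no reset: what is moved stays moved. The work goes in short steps, Python scripts to look and compute and a tool call to move; the robot and the scene stay as the last step left them, time stands still between calls to the robot, and variables do not carry over. Pictures are saved under pics/ and viewed, at most 10 in all, crops included, and the job is handed in when it is done.

Besides the shell and the picture viewer there is one more tool, called after "Emit:" in YAML: its name, and indented under it one key for each argument. servo_tool: Moves the arm, as the interface text tells. Its arguments: {"type":"object","properties":{"dp":{"type":"array","items":{"type":"array","items":{"type":"number"}}},"rotation":{"type":"array","items":{"type":"array","items":{"type":"number"}}},"gripper":{"type":"array","items":{"type":"number"}}},"required":["dp","rotation","gripper"]}

```bash
mkdir -p pics; python3 - <<'E'
from rig import monitor, eyes, job, ctrl
import cv2,numpy as np
for n in ("scene","top"):
    p,d=eyes.camera(n); cv2.imwrite(f"pics/{n}0.png",p); np.savez(f"{n}0.npz",p=p,d=d)
    c=eyes.get_calibration(n); print(n,c)
s=monitor.read_state(); print(s)
E
```

```text
scene {'fx': 371.06211510758965, 'fy': 371.06211510758965, 'cx': 319.4408194432872, 'cy': 194.9411954895037, 'world_from_camera': array([[ 0.48375679,  0.58305159, -0.65270989,  0.01166631],
       [-0.87515225,  0.31426594, -0.36789328, -0.32840104],
       [-0.00937628,  0.7491914 ,  0.66228719,  0.73927909],
       [ 0.        ,  0.        ,  0.        ,  1.        ]])}
top {'fx': 423.5034917914975, 'fy': 423.5034917914975, 'cx': 318.34957913554365, 'cy': 204.16235988139331, 'world_from_camera': array([[ 3.83120037e-03,  9.84984150e-01, -1.72602276e-01,
         4.18482843e-01],
       [-9.99926450e-01,  1.78725019e-03, -1.19958179e-02,
        -9.36048439e-04],
       [-1.15072071e-02,  1.72635539e-01,  9.84918552e-01,
         1.08674181e+00],
       [ 0.00000000e+00,  0.00000000e+00,  0.00000000e+00,
         1.00000000e+00]])}
{'time_s': 0.1, 'joints': array([ 1.27162498e+00,  3.53613796e-01,  1.63405251e+00, -1.24925290e-05,
        1.15519549e+00, -2.40329616e-03]), 'dq': array([ 0.00213646, -0.00079657, -0.00197324,  0.00023409,  0.00088157,
        0.00103657]), 'joint_efforts': array([-1.54131071e-04, -6.06358480e+01, -3.42820036e+01, -1.36390290e-04,
        3.92136208e-03, -4.81128984e-05]), 'ee_pos': array([0.18265821, 0.59729916, 0.25261804]), 'orientation': array([-3.14032349e+00,  8.37252577e-06,  2.84482966e+00]), 'contact_force': array([-0.88038314, -0.21830662,  0.60078688]), 'moment': array([ 0.04693313, -0.01430048,  0.03603248]), 'finger_force': 0.0, 'opening': 0.9979774898692058}
```

View pics/scene0.png

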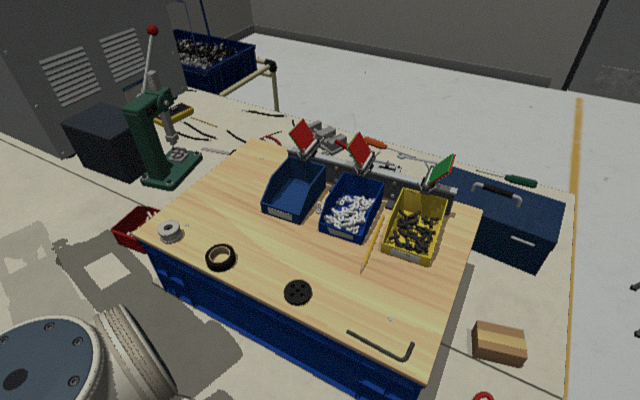

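View pics/top0.png

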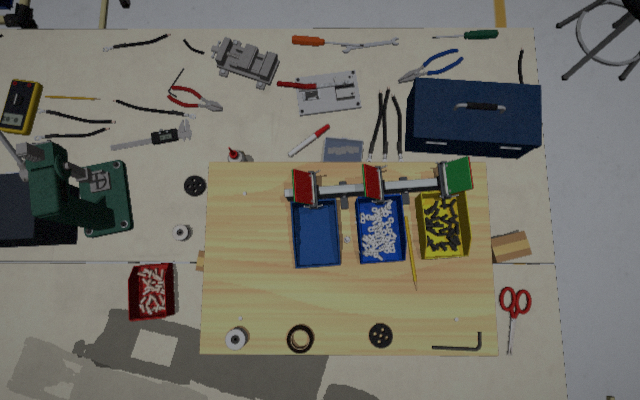

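The top view, whose left side is +y, shows three bins. The empty bin is on the left (315,235) with a red tag at (303,187). The lugs bin is in the middle (380,232) with a red tag at (372,180), which is wrong. The sleeves bin is on the right (443,225) with a green tag at (458,175). So only the middle tag needs flipping. Next I'll measure it.

```bash
cat > h.py <<'E'
import numpy as np,cv2
from rig import eyes
def pts(n,p,d):
    c=eyes.get_calibration(n); v,u=np.indices(d.shape)
    P=np.stack([(u-c['cx'])/c['fx']*d,-(v-c['cy'])/c['fy']*d,-d],-1)
    T=c['world_from_camera']; return P@T[:3,:3].T+T[:3,3]
def tags(n,p,d):
    P=pts(n,p,d); hsv=cv2.cvtColor(p,cv2.COLOR_BGR2HSV); h,s,v=cv2.split(hsv)
    zone=(P[...,2]>.275)&(P[...,2]<.36)&(P[...,0]>.3)&(P[...,0]<.75)&(abs(P[...,1])<.4)&(d>0)
    for nm,m in (("red",((h<10)|(h>170))&(s>120)&(v>50)),("green",(h>45)&(h<85)&(s>100)&(v>40))):
        k,l,st,ce=cv2.connectedComponentsWithStats((m&zone).astype(np.uint8))
        for i in range(1,k):
            if st[i,4]>60:
                Q=P[l==i]; print(n,nm,st[i],"med",np.median(Q,0).round(3),"lo",np.percentile(Q,4,0).round(3),"hi",np.percentile(Q,96,0).round(3))
E
python3 - <<'E'
from h import *
for n in ("scene","top"):
    z=np.load(f"{n}0.npz"); tags(n,z['p'],z['d'])
p=np.load("top0.npz")['p']; q=np.load("scene0.npz")['p']
a=cv2.resize(p[145:215,270:490],None,fx=3.5,fy=3.5); b=cv2.resize(q[105:205,270:490],None,fx=3.5,fy=3.5)
cv2.imwrite("pics/crop.png",np.vstack([a,b])[:600])
E
```

```text
scene red [290 119  24  34 423] med [0.586 0.036 0.31 ] lo [0.56  0.022 0.292] hi [0.615 0.049 0.329]
scene red [349 132  21  36 409] med [ 0.596 -0.093  0.311] lo [ 0.569 -0.107  0.292] hi [ 0.625 -0.08   0.329]
scene green [428 154  26  30 282] med [ 0.605 -0.256  0.314] lo [ 0.581 -0.269  0.294] hi [ 0.634 -0.242  0.33 ]
top red [364 164  16  35 426] med [ 0.597 -0.09   0.315] lo [ 0.569 -0.105  0.294] hi [ 0.626 -0.077  0.331]
top red [293 169  20  35 535] med [0.587 0.039 0.314] lo [0.559 0.025 0.294] hi [0.615 0.052 0.33 ]
top green [445 157  27  37 735] med [ 0.61  -0.254  0.312] lo [ 0.582 -0.267  0.292] hi [ 0.638 -0.239  0.329]
```

View pics/crop.png

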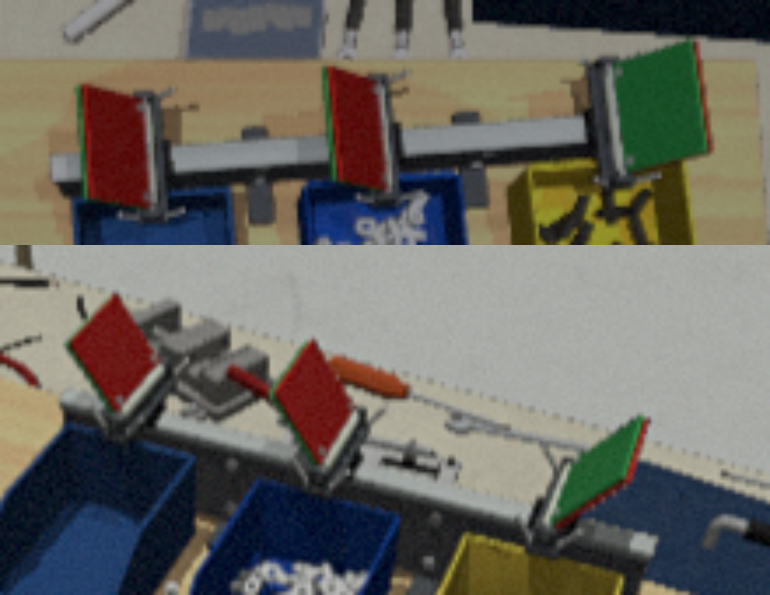

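Crop: the left tag is red, with its face in the crop at (118,145). The middle tag is red at (355,130) and the right one is green at (660,105). The middle tag's hinge is at about (0.597, -0.112) and its free edge at about y = -0.077. I'll raise the arm, shut the gripper and align with the board.

Emit:
servo_tool:
  dp:
    - [0,0,-0.5]
    - [0,0,-1]
    - [0,0,-1]
    - [0,0,-1]
    - [0,0,-1]
  rotation:
    - [0,0,-0.1]
    - [0,0,-0.2]
    - [0,0,-0.25]
    - [0,0,-0.25]
    - [0,0,-0.25]
  gripper: [0,0,0,0,0]

```text
time_s: 0.6
ee_pos: [0.1826, 0.597, 0.352]
orientation: [-3.14, -0.001, -3.066]
contact_force: [-0.7, -0.4, -0.6]
opening: 0.146
finger_force: 0.0
```

Emit:
servo_tool:
  dp:
    - [0,-0.5,-0.4]
    - [0,-1,-0.6]
    - [0,-1,-0.6]
  rotation:
    - [0,0,0]
    - [0,0,0]
    - [0,0,0]
  gripper: [0,0,0]

```text
time_s: 0.9
ee_pos: [0.1907, 0.4952, 0.4138]
orientation: [-3.14, -0.0, -3.066]
contact_force: [0.3, 0.2, -0.7]
opening: 0.001
finger_force: 0.0
```

Emit:
servo_tool:
  dp:
    - [-0.4,-0.4,0]
    - [-0.8,-0.8,0]
    - [-1,-1,0]
    - [-1,-1,0]
  rotation:
    - [0,0,0]
    - [0,0,0]
    - [0,0,0]
    - [0,0,0]
  gripper: [0,0,0,0]

```text
time_s: 1.3
ee_pos: [0.3008, 0.4032, 0.4119]
orientation: [-3.139, -0.0, -3.069]
contact_force: [0.1, 0.7, -0.8]
opening: -0.001
finger_force: 0.0
```

Emit:
servo_tool:
  dp:
    - [-0.4,-0.4,0]
    - [-0.8,-0.8,0]
    - [-1,-1,0]
    - [-1,-1,0]
  rotation:
    - [0,0,0]
    - [0,0,0]
    - [0,0,0]
    - [0,0,0]
  gripper: [0,0,0,0]

```text
time_s: 1.7
ee_pos: [0.4082, 0.3117, 0.4117]
orientation: [-3.139, -0.001, -3.069]
contact_force: [-0.5, -0.1, -0.7]
opening: -0.0
finger_force: 0.0
```

Emit:
servo_tool:
  dp:
    - [-0.4,-0.4,0]
    - [-0.8,-0.8,0]
    - [-0.8,-1,0]
    - [-0.8,-1,0]
  rotation:
    - [0,0,0]
    - [0,0,0]
    - [0,0,0]
    - [0,0,0]
  gripper: [0,0,0,0]

```text
time_s: 2.1
ee_pos: [0.4941, 0.2188, 0.4116]
orientation: [-3.14, -0.002, -3.068]
contact_force: [0.3, 0.2, -1.2]
opening: -0.006
finger_force: 0.0
```

Emit:
servo_tool:
  dp:
    - [-0.4,-0.4,0]
    - [-0.8,-0.8,0]
    - [-0.8,-1,0]
    - [-0.8,-1,0]
  rotation:
    - [0,0,0]
    - [0,0,0]
    - [0,0,0]
    - [0,0,0]
  gripper: [0,0,0,0]

```text
time_s: 2.5
ee_pos: [0.5817, 0.1259, 0.4116]
orientation: [-3.141, -0.002, -3.067]
contact_force: [0.3, 1.3, 0.1]
opening: 0.002
finger_force: 0.0
```

Emit:
servo_tool:
  dp:
    - [0,-0.4,0]
    - [0,-0.8,0]
    - [0,-1,0]
    - [0,-1,0]
  rotation:
    - [0,0,0]
    - [0,0,0]
    - [0,0,0]
    - [0,0,0]
  gripper: [0,0,0,0]

```text
time_s: 2.9
ee_pos: [0.5881, 0.0273, 0.4125]
orientation: [3.141, -0.001, -3.066]
contact_force: [-0.4, 0.6, -0.7]
opening: -0.0
finger_force: 0.0
```

Emit:
servo_tool:
  dp:
    - [0,-0.3,0]
    - [0,-0.5,0]
    - [0,-0.5,0]
    - [0,-0.5,0]
  rotation:
    - [0,0,0]
    - [0,0,0]
    - [0,0,0]
    - [0,0,0]
  gripper: [0,0,0,0]

```text
time_s: 3.3
ee_pos: [0.5923, -0.0203, 0.4128]
orientation: [3.14, -0.001, -3.063]
contact_force: [-0.4, 0.9, 0.1]
opening: -0.0
finger_force: 0.0
```

Emit:
servo_tool:
  dp:
    - [0,-0.13,0]
    - [0,-0.13,0.2]
    - [0,-0.13,0.4]
    - [0,-0.13,0.6]
    - [0,-0.13,0.78]
    - [0,-0.13,0.78]
    - [0,-0.13,0.78]
  rotation:
    - [0,0,0]
    - [0,0,0]
    - [0,0,0]
    - [0,0,0]
    - [0,0,0]
    - [0,0,0]
    - [0,0,0]
  gripper: [0,0,0,0,0,0,0]

```text
time_s: 4.0
ee_pos: [0.5936, -0.0348, 0.3356]
orientation: [3.141, -0.0, -3.063]
contact_force: [0.8, -0.0, 0.3]
opening: -0.003
finger_force: 0.0
```

```bash
python3 - <<'E'
from h import *
p,d=eyes.camera("scene"); cv2.imwrite("pics/s1.png",cv2.resize(p[60:210,240:500],None,fx=3,fy=3))
E
```

```text
(no output)
```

View pics/s1.png

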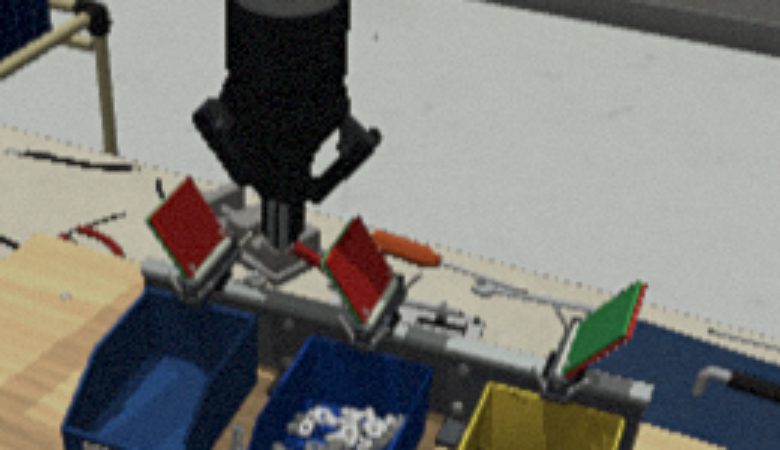

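The shut fingertips, at (285,240) in the crop, stand in the gap between the left tag and the middle tag, touching neither. I'll push slowly to the right.

Emit:
servo_tool:
  dp:
    - [0,-0.1,-0.04]
    - [0,-0.2,-0.04]
    - [0,-0.28,-0.04]
    - [0,-0.36,-0.04]
    - [0,-0.44,-0.04]
    - [0,-0.52,-0.04]
    - [0,-0.58,-0.04]
    - [0,-0.64,-0.04]
    - [0,-0.7,-0.04]
    - [0,-0.75,-0.04]
    - [0,-0.8,-0.04]
    - [0,-0.85,-0.04]
    - [0,-0.85,-0.04]
  rotation:
    - [0,0,0]
    - [0,0,0]
    - [0,0,0]
    - [0,0,0]
    - [0,0,0]
    - [0,0,0]
    - [0,0,0]
    - [0,0,0]
    - [0,0,0]
    - [0,0,0]
    - [0,0,0]
    - [0,0,0]
    - [0,0,0]
  gripper: [0,0,0,0,0,0,0,0,0,0,0,0,0]

```text
time_s: 5.35
ee_pos: [0.6002, -0.1203, 0.3392]
orientation: [3.141, -0.0, -3.064]
contact_force: [-0.6, -0.6, -0.1]
opening: -0.002
finger_force: 0.0
```

```bash
python3 - <<'E'
from h import *
p,d=eyes.camera("scene"); tags("scene",p,d); cv2.imwrite("pics/s2.png",cv2.resize(p[60:210,240:500],None,fx=3,fy=3))
E
```

```text
scene red [290 119  24  33 426] med [0.586 0.036 0.31 ] lo [0.56  0.022 0.291] hi [0.616 0.049 0.329]
scene green [363 139  24  29 108] med [ 0.583 -0.13   0.315] lo [ 0.571 -0.141  0.294] hi [ 0.615 -0.113  0.33 ]
scene green [428 154  26  30 286] med [ 0.606 -0.256  0.313] lo [ 0.581 -0.269  0.294] hi [ 0.634 -0.241  0.33 ]
```

View pics/s2.png

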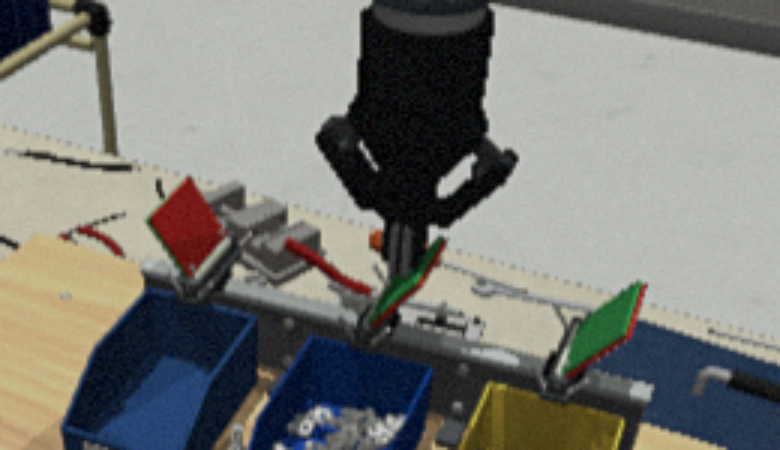

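The middle tag, at crop (410,285), has fallen to the right with green up, and the fingertip is behind it. I'll back off to the left and then go up.

Emit:
servo_tool:
  dp:
    - [0,0.15,0]
    - [0,0.3,0]
    - [0,0.45,0]
    - [0,0.6,0]
    - [0,0.7,0]
    - [0,0.7,-0.3]
    - [0,0.7,-0.6]
    - [0,0.7,-1]
    - [0,0.7,-1]
  rotation:
    - [0,0,0]
    - [0,0,0]
    - [0,0,0]
    - [0,0,0]
    - [0,0,0]
    - [0,0,0]
    - [0,0,0]
    - [0,0,0]
    - [0,0,0]
  gripper: [0,0,0,0,0,0,0,0,0]

```text
time_s: 6.3
ee_pos: [0.5964, -0.0496, 0.4453]
orientation: [-3.14, 0.009, -3.063]
contact_force: [0.4, 0.1, 0.5]
opening: 0.0
finger_force: 0.0
```

Emit:
servo_tool:
  dp:
    - [0,0,-0.5]
    - [0,0,-0.8]
    - [0,0,-0.8]
    - [0,0,-0.8]
    - [0,0,-0.8]
  rotation:
    - [0,0,0]
    - [0,0,0]
    - [0,0,0]
    - [0,0,0]
    - [0,0,0]
  gripper: [0,0,0,0,0]

```text
time_s: 6.8
ee_pos: [0.5943, -0.0498, 0.5177]
orientation: [3.141, -0.002, -3.063]
contact_force: [-1.0, 0.5, -0.8]
opening: 0.0
finger_force: 0.0
```

```bash
python3 - <<'E'
from h import *
p,d=eyes.camera("scene"); tags("scene",p,d); cv2.imwrite("pics/s3.png",cv2.resize(p[60:260,240:500],None,fx=3,fy=3))
E
```

```text
scene red [290 119  24  34 422] med [0.586 0.036 0.31 ] lo [0.56  0.022 0.291] hi [0.615 0.049 0.328]
scene green [363 139  24  29 142] med [ 0.59  -0.129  0.317] lo [ 0.571 -0.141  0.294] hi [ 0.619 -0.114  0.33 ]
scene green [428 154  26  30 284] med [ 0.605 -0.256  0.314] lo [ 0.582 -0.269  0.293] hi [ 0.634 -0.242  0.33 ]
```

View pics/s3.png

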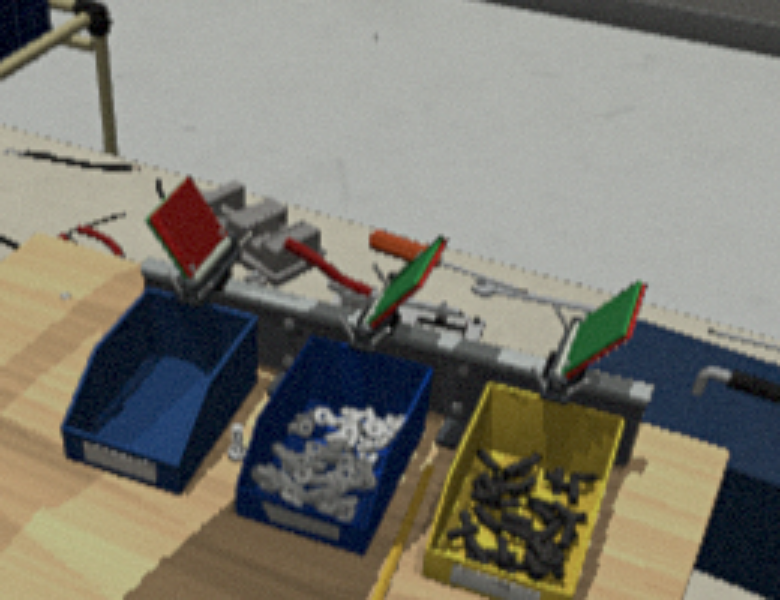

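The left tag at (190,230), behind the empty bin, is red. The middle tag (405,285) and right tag (605,330), behind the full bins, are green. The bins, bolt and pencil have not moved, and the arm is clear.

```bash
python3 -c "
from rig import job
print(job.hand_in())"
```

```text
the job is handed in; nothing more can be done
None
```

I flipped the middle tag (cable-lugs bin) to green; the sleeves tag was already green and the empty-bin tag already red. The last camera check showed all three right and nothing else moved, and the job is handed in, though no verdict came back.

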